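# Fit the crank to the pasta machine

### The arm

A 7-joint arm with a two-finger parallel gripper is mounted at the origin on the work surface. World frame = base frame: x ahead of the robot, y to its left, z up, the work surface at z = 0. Lengths are in mm, angles in rad, forces in N, time in s.
With the tool pointing down it reaches from about 350 to 900 mm from the base axis. Payload 8.1 kg.
Tool frame: the origin (TCP) lies midway between the tips of the shut fingers; the grasp point (between the pads) lies 19 mm behind it; z points along the fingers, y is the line along which they close (so a half turn about z gives the same grasp; the last joint's range is limited). The gripper opens to 92 mm and grips with 3 to 60 N. Pads are 19 mm wide; open, the fingers measure 130 mm over their backs; the gripper's body (75 mm by 190 mm) begins 47 mm behind the grasp point.
Start: joints at [-1.368, 0.434, 0.025, 1.573, -0.012, 1.134, -0.075], TCP at [188.187, 596.009, 226.742] pointing down, gripper open.
Joint ranges: [-2.62, 2.62], [-0.44, 2.09], [-1.27, 1.32], [0.08, 2.57], [-1.32, 4.46], [0.12, 2], [-2.74, 2.74]. Speed limits (rad/s): [2.22, 2.22, 3.01, 3.01, 3.14, 3.14, 3.14].

### API

Orientations are given as a rotation vector (axis times angle).
In Python, from workcell import robot gives the robot as it stands. Calls block until the motion is done:
- robot.reach(position, orientation): joint-space move of the TCP to a pose.
- robot.move_l(position, speed=150, rotation=None, until_force=None): straight line of the TCP; rotation=None keeps the orientation; speed is the mean speed in mm/s. With until_force (N) it stops when the force on the tool has changed by that much, and returns True; else False.
- robot.movej(angles): joint-space move.
- robot.command_gripper(opening): finger opening in mm; the grip force is fixed at half the most; returns when the fingers have stopped.
- robot.wait(seconds).
- robot.ik(position, orientation): joint angles nearest the present ones, or None.
- robot.get_obs(): the state.
- robot.read_camera(name): name is "scene" or "side" or "wrist"; returns the picture (480x640x3 uint8, blue, green, red); there is no depth.
- robot.camera_params(name): a dict with "mtx" (3x3 intrinsics, pixels), "position" and "rotation" of the camera in the world; the wrist camera has in their place "mount" (4x4, takes a point from camera to tool coordinates, whose origin is the TCP and whose axes are the flange's). Camera axes: x right, y down, z forward; pixel columns grow to the right and rows downward; lengths in mm; the calibration is good to about 2 mm. The wrist camera is an equidistant fisheye: a pixel r from the principal point sees the ray r / f radians off the axis. A picture is of the moment at which its call begins: read the wrist's pose just before it. camera_params takes no time and is no camera call.
A pose or a line that the arm cannot do raises robot.MotionError and nothing moves.
- robot.job_done(): hands the job in; it is judged then, once.
The state is a dict: "time": time; "q": joint angles; "qd": joint speeds; "effort": joint torques, N m; "eef_pos": TCP position; "ee_rot": TCP orientation; "contact_force": force on the tool from outside, world axes, zero at the start; "torque": the same for the moment, N m; "gripper_width": finger opening in mm; "finger_force": force on a finger pad.
Only numpy, scipy, OpenCV 4.12 (cv2) and the standard library are available. Lean on these libraries where they do the work, as an engineer would, in place of code of your own. Each camera call takes 0.05 s, during which the arm holds its last target. There are 200 camera calls.

### The job

Fit the loose crank to the pasta machine: push its square shaft straight into the brass drive socket, past the stiff spring plunger, until the plunger has clicked into the groove and the shoulder is fully home, feeling your way and never pushing harder than about 30 N. Then swing the handle down until the crank arm points at least 45 degrees below level, so that the roller turns with it, and let go with the shaft still fully home. Leave the other kitchen things where they are.

Things in the scene. Friction and masses are not known exactly. Their poses are not given: they have to be found in the camera images.
- pasta_machine: Steel pasta machine, 130 mm deep (x) by 200 mm wide (y) by 150 mm high, stuck fast to the worktop by a black suction base 150 x 215 mm. Origin: centre of its underside; z up, y along the rollers. Its -y side plate (outer face at y = -100 mm) carries the drive socket, a brass block 30 x 30 mm that stands 30 mm out of the plate, axis 105 mm above the worktop.
- drive (a joint): Turning angle (rad) of the drive socket and its roller about the machine's y axis. 0: plunger straight up, bore flats level and upright. Grows as a crank arm that points to the machine's +x swings down. No end stops; a steady friction of about 0.1 N m holds it where it is left. It starts turned by up to 0.2 rad either way.
- socket_mouth (a point): Centre of the square mouth of the drive socket, in its end face, at (0, -130, 105) mm in the machine's frame. Its axes turn with the drive: y runs along the socket axis into the machine, z towards the plunger. The bore is 13.5 mm square with sharp edges, 50 mm deep.
- plunger_pin (a point): Where the plunger crosses the bore: on the socket axis, 20 mm behind the mouth. The plunger is a round-nosed spring pin, 5 mm thick with a red cap, in the bore's +z wall; at rest it reaches to 2.5 mm from the axis. Lifting it takes 7.5 N at first and 1.4 N more per mm. Pushing the shaft past it takes 6 to 22 N, until it clicks into the groove over the last 1.5 mm and draws the shaft home.
- crank: Loose steel crank, 0.18 kg, lying flat on the worktop, axis 12 mm above it. Origin on the shaft axis, in the middle of the 40 mm grip length (12 mm square bar, y = -20 to +20 mm). y along the shaft towards the tip, z up as it lies. At y = -20 to -32 mm the arm's boss, 24 mm thick; arm 16 x 7 mm, running 85 mm to +x. It goes in with the arm to the machine's +x, flats within 0.1 rad of the bore's.
- crank_shoulder (a point): Centre of the face that stops against the socket's end face, at (0, 24, 0) mm in the crank's frame: a round flange, 24 mm across, y = 20 to 24 mm. When fully home it coincides with socket_mouth. Beyond it 44 mm of 12 mm square shaft, with a groove all round, 2.5 mm deep, at y = 41 to 45.5 mm.
- crank_tip (a point): End of the shaft's tapered nose, on the axis, at (0, 68, 0) mm in the crank's frame. The nose narrows from 12 to 4 mm square over its last 18 mm.
- crank_handle (a point): Middle of the round wooden handle (24 mm thick, 62 mm long along y, fixed to the crank), at (85, -63, 0) mm in the crank's frame.
- mixing_bowl: White bowl, 170 mm across, 75 mm high, loose; origin under its centre. Leave it alone.
- flour_jar: Glass jar, 90 mm across, 140 mm high, loose; origin under its centre. Leave it alone.
- rolling_pin: Wooden rolling pin, 44 mm thick, 352 mm long along its y, loose; origin on the worktop under its centre. Leave it alone.
- ravioli_stamp: Square 55 mm metal stamp with a wooden knob, 56 mm high, loose; origin under its centre. Leave it alone.
- dough_scraper: Flat steel scraper with a black grip, about 100 x 125 x 18 mm, loose; origin under its centre. Leave it alone.
- pastry_brush: Wooden pastry brush, 200 mm long along its x, loose; origin under its centre. Leave it alone.
- mug: Blue mug, 80 mm across, 90 mm high, loose; origin under its centre. Leave it alone.
Not all that is in view belongs to the job. What is shaped like the crank but pink or red is not meant.

How it is judged (in metres and radians):
On the way, in this order (a step that is already met when the one before it is completed fails the run):
1. the crank's shaft is fully home in the socket (shoulder within 1.5 mm of the socket's end face, shaft in line) (y of crank_shoulder in the frame of socket_mouth above -0.0015 m and distance between crank_shoulder and socket_mouth below 0.003 m and angle between the y axis of crank and the y axis of socket_mouth, either way round below 0.07 rad), for 0.2 s.
2. the handle has been swung down: crank arm at least 45 degrees below level (value of joint drive above 0.785 rad), for 0.2 s.
At the end, for the whole second after the job is handed in: The crank's shoulder is within 1.5 mm of the socket's end face, shaft in line (3 mm and 4 degrees), the drive is turned so that the arm points at least 45 degrees below level, and the crank is at rest (all of step 1 and value of joint drive above 0.785 rad and linear speed of crank below 0.02 m/s); the robot touches nothing.
It fails at once if with the tool over 60 mm from the handle, crank and machine press on each other with more than 65 N in all (the spring's 25 N and a hard push) (contact force between crank and pasta_machine above 65 N and distance between the grasp point and crank_handle above 0.06 m).
It fails at once if the robot itself presses on the machine with more than 30 N (contact force between any of the arm, the fingers and pasta_machine above 30 N).
It fails at once if another kitchen thing is moved by more than 30 mm (distance of any of mixing_bowl, flour_jar, rolling_pin, ravioli_stamp, dough_scraper, pastry_brush, mug from where it was at the start of the episode above 0.03 m).
It also fails if it takes over 72 s, if anything falls off the work surface, if the arm or the gripper's body presses on something with over 40 N, if the wrist force passes 120 N, or if a joint passes its speed limit or range.

## Working session

There is one attempt and no reset: what is moved stays moved. The work goes in short steps, each a Python script; the robot and the scene stay as the last script left them, time stands still between calls to the robot, and variables do not carry over. Pictures are saved under pics/ and viewed, at most 10 in all, crops included, and the job is handed in when it is done.

```bash
ls; mkdir -p pics; python3 - <<'E'
from workcell import robot
import cv2,numpy as np
a=robot.read_camera("scene");b=robot.read_camera("side")
cv2.imwrite("pics/scene.png",a);cv2.imwrite("pics/side.png",b)
for n in("scene","side","wrist"):print(n,robot.camera_params(n))
o=robot.get_obs();print(o)
E
```

```text
pics
scene {'mtx': array([[578.87084534,   0.        , 318.35910063],
       [  0.        , 578.87084534, 231.19200359],
       [  0.        ,   0.        ,   1.        ]]), 'position': array([1326.56276026,  842.76703063, 1143.72567986]), 'rotation': array([-0.89488765, -2.46799426,  1.12343198])}
side {'mtx': array([[441.28178547,   0.        , 314.64590423],
       [  0.        , 441.28178547, 239.7584482 ],
       [  0.        ,   0.        ,   1.        ]]), 'position': array([  156.40903848, -1031.36657651,   646.12258124]), 'rotation': array([-2.03657085,  0.41524101, -0.23504196])}
wrist {'mtx': array([[371.64829954,   0.        , 320.95665708],
       [  0.        , 371.64829954, 241.87309658],
       [  0.        ,   0.        ,   1.        ]]), 'mount': array([[-5.35434914e-04, -9.57431991e-01, -2.88658442e-01,
         7.92144817e+01],
       [ 9.99998846e-01, -9.23072293e-04,  1.20677104e-03,
        -2.37693930e-02],
       [-1.42185381e-03, -2.88657462e-01,  9.57431380e-01,
        -1.57707600e+02],
       [ 0.00000000e+00,  0.00000000e+00,  0.00000000e+00,
         1.00000000e+00]])}
{'time': 0.1, 'q': array([-1.36758176,  0.43514559,  0.02497949,  1.57397678, -0.01163414,
        1.13398833, -0.07508476]), 'qd': array([-0.00018502, -0.00101164, -0.00017017, -0.00328259, -0.00076619,
       -0.00138972,  0.00040494]), 'effort': array([ 3.20410756e-03, -6.69122458e+01,  9.87996832e-01, -3.15143681e+01,
       -6.05329173e-02,  3.75720905e-02,  7.07504796e-05]), 'eef_pos': array([188.0776851 , 595.56839095, 226.0396366 ]), 'ee_rot': array([-4.78599785e-01, -3.10480819e+00,  2.14907275e-03]), 'contact_force': array([-1.03527133,  0.66544854, -0.13019388]), 'torque': array([-0.050966  , -0.00476596, -0.00685751]), 'finger_force': 0.0, 'gripper_width': 91.59626721673571}
```

View pics/scene.png

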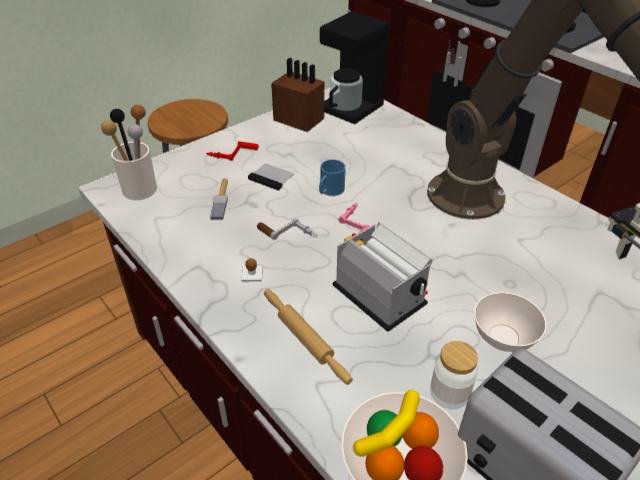

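View pics/side.png

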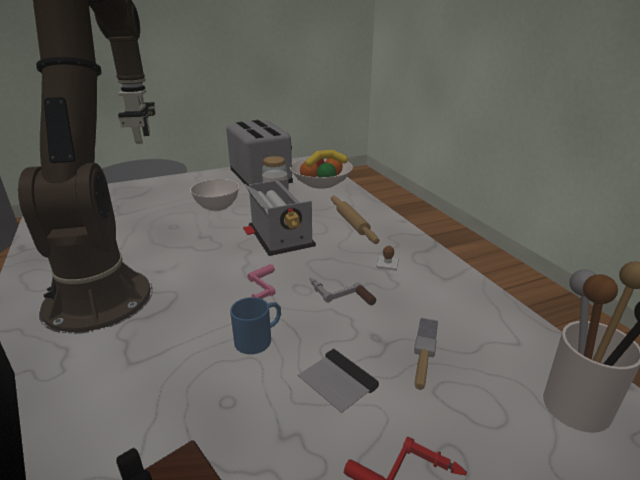

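Scene view: the candidates for the crank are the steel one with the brown handle at (290,230), a pink decoy at (353,217) and a red decoy at (232,152). In the side view they are at (340,292), (262,280) and (408,455). By the description I choose the steel one. The socket is visible only in the side view, at about (291,219). Next is a close crop to check the choice.

```bash
cat > h.py <<'E'
import numpy as np,cv2
from scipy.spatial.transform import Rotation as R
from workcell import robot
def ray(n,uv):
    p=robot.camera_params(n);d=np.linalg.inv(p['mtx'])@[uv[0],uv[1],1]
    d=R.from_rotvec(p['rotation']).apply(d);return p['position'],d/np.linalg.norm(d)
def onz(n,uv,z):
    c,d=ray(n,uv);return c+d*(z-c[2])/d[2]
def proj(n,X):
    p=robot.camera_params(n);c=R.from_rotvec(p['rotation']).inv().apply(np.atleast_2d(X)-p['position'])
    q=c@p['mtx'].T;return q[:,:2]/q[:,2:]
E
python3 - <<'E'
from h import *
a=cv2.imread("pics/scene.png");b=cv2.imread("pics/side.png")
def crop(im,x,y,w,h,s):return cv2.resize(im[y:y+h,x:x+w],None,fx=s,fy=s,interpolation=cv2.INTER_CUBIC)
m=np.zeros((600,800,3),np.uint8)
m[:300,:400]=crop(a,250,205,80,60,5)
m[:300,400:]=crop(b,302,265,80,60,5)
m[300:,:400]=crop(b,240,175,80,60,5)   # machine side
m[300:,400:]=crop(a,320,220,120,90,400/120)
cv2.imwrite("pics/m1.png",m)
print('handle/tip scene',onz('scene',(265,229),12),onz('scene',(316,235),12))
print('handle/tip side',onz('side',(367,296),12),onz('side',(311,281),12))
print('socket y-guess',[ (lambda c,d:c+d*(105-c[2])/d[2])(*ray('side',(292,219)))])
E
```

```text
handle/tip scene [ 605.40761997 -263.74414175   12.        ] [ 505.48901738 -145.249822     12.        ]
handle/tip side [ 607.59259057 -271.1785066    12.        ] [ 507.5106382 -156.8992783   12.       ]
socket y-guess [array([525.06814595,  23.00130742, 105.        ])]
```

View pics/m1.png

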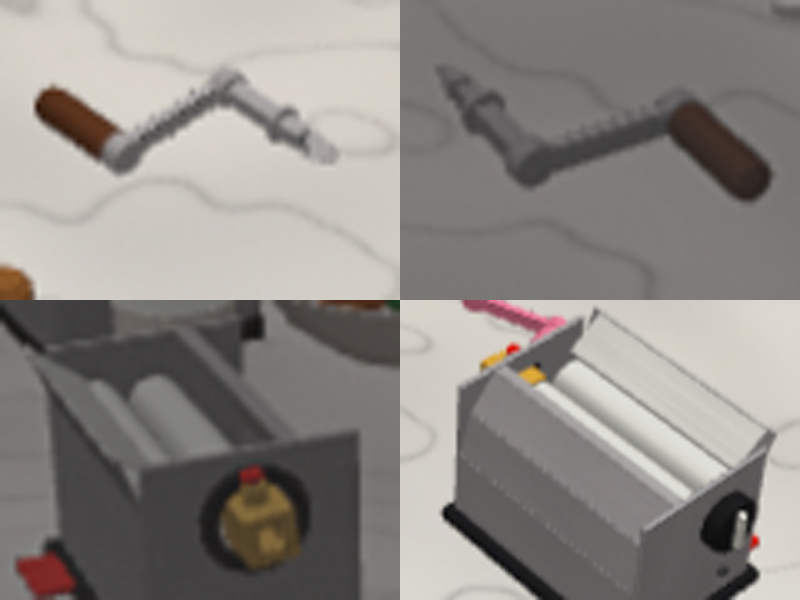

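The crop confirms it: the steel crank with the wooden handle. In the scene view its boss is at about (296,221), tip (316.6,236), arm end (274,236) and handle end (259,225.6). The socket shows its red plunger cap upward and slightly tilted, with its mouth to the viewer. Next I go above for a closer wrist look.

```bash
cat >> h.py <<'E'
def down(v):  # tool z down, tool x along horizontal v
    x=np.array([v[0],v[1],0.])/np.hypot(v[0],v[1]);z=np.array([0,0,-1.])
    return R.from_matrix(np.c_[x,np.cross(z,x),z])
def wcam():
    p=robot.camera_params('wrist');o=robot.get_obs();T=np.eye(4)
    T[:3,:3]=R.from_rotvec(o['ee_rot']).as_matrix();T[:3,3]=o['eef_pos']
    return T@p['mount'],p['mtx'],robot.read_camera('wrist')
def wray(T,K,uv):
    d=(np.array(uv,float)-K[:2,2])/K[0,0];r=np.hypot(*d)
    v=np.array([*(d/r*np.sin(r)),np.cos(r)]);return T[:3,3],T[:3,:3]@v
def wonz(T,K,uv,z):
    c,d=wray(T,K,uv);return c+d*(z-c[2])/d[2]
def wproj(T,K,X):
    c=(np.atleast_2d(X)-T[:3,3])@T[:3,:3];t=np.arctan2(np.hypot(c[:,0],c[:,1]),c[:,2]);f=np.arctan2(c[:,1],c[:,0])
    return K[:2,2]+K[0,0]*t[:,None]*np.c_[np.cos(f),np.sin(f)]
E
python3 - <<'E'
from h import *
S=lambda u,v:(250+u/5,205+v/5)
D=lambda u,v:(302+(u-400)/5,265+v/5)
for n,f,pts in(('scene',S,dict(boss=(228,85),tip=(333,155),armend=(118,152),hend=(45,103),fl=(288,122))),
  ('side',D,dict(boss=(535,160),tip=(441,73),armend=(680,100),hend=(757,185),fl=(487,110)))):
    P={k:onz(n,f(*p),12)[:2] for k,p in pts.items()};print(n,{k:v.round() for k,v in P.items()})
    v=P['tip']-P['boss'];print(np.linalg.norm(v),np.degrees(np.arctan2(v[1],v[0])),np.linalg.norm(P['armend']-P['boss']))
c0=None
for ang in (90,60,45,30):
  for s in (1,-1):
    v=s*np.array([np.cos(np.radians(ang)),np.sin(np.radians(ang))])
    for pos in ([500,-190,200],[525,-30,180],[500,-190,10]):
        q=robot.ik(pos,down(v).as_rotvec());print(ang,s,pos,None if q is None else np.round(q,2))
E
```

```text
scene {'boss': array([ 515., -231.]), 'tip': array([ 507., -141.]), 'armend': array([ 603., -224.]), 'hend': array([ 610., -288.]), 'fl': array([ 509., -181.])}
90.41166431081061 95.03305245841501 88.25563382654464
side {'boss': array([ 521., -238.]), 'tip': array([ 508., -150.]), 'armend': array([ 609., -221.]), 'hend': array([ 610., -299.]), 'fl': array([ 517., -190.])}
89.08471205931296 98.50448432053633 89.92374357194149
90 1 [500, -190, 200] [-0.45  0.44  1.    1.88 -0.42  1.05  0.72]
90 1 [525, -30, 180] [-0.59  0.38  0.73  1.92 -0.3   0.96  0.28]
90 1 [500, -190, 10] [-0.29  0.72  0.81  2.05 -0.8   0.73  1.04]
90 -1 [500, -190, 200] [-0.53  0.51  1.16  1.89 -0.53  1.1  -2.3 ]
90 -1 [525, -30, 180] [-0.84  0.53  1.16  1.93 -0.56  1.06 -2.57]
90 -1 [500, -190, 10] [-0.45  0.91  1.14  2.06 -1.07  0.95 -1.84]
60 1 [500, -190, 200] [-0.45  0.44  0.99  1.88 -0.42  1.05  0.2 ]
60 1 [525, -30, 180] [-0.64  0.39  0.8   1.92 -0.34  0.97 -0.21]
60 1 [500, -190, 10] [-0.3   0.73  0.83  2.05 -0.82  0.74  0.53]
60 -1 [500, -190, 200] [ 1.01  0.53 -1.06  1.77  0.5   1.15  2.41]
60 -1 [525, -
[... 208 characters left out ...]
0.66  0.4   0.83  1.92 -0.35  0.97 -0.45]
45 1 [500, -190, 10] [-0.3   0.73  0.83  2.05 -0.82  0.74  0.28]
45 -1 [500, -190, 200] [ 0.91  0.46 -0.88  1.78  0.39  1.09  2.24]
45 -1 [525, -30, 180] [-0.33  0.33  0.37  1.9  -0.14  0.94  2.46]
45 -1 [500, -190, 10] [ 0.77  0.69 -0.71  1.96  0.66  0.74  2.01]
30 1 [500, -190, 200] [-0.44  0.43  0.98  1.88 -0.41  1.05 -0.33]
30 1 [525, -30, 180] [-0.68  0.41  0.86  1.92 -0.37  0.98 -0.69]
30 1 [500, -190, 10] [-0.3   0.73  0.84  2.05 -0.82  0.74  0.02]
30 -1 [500, -190, 200] [ 0.79  0.41 -0.7   1.79  0.3   1.06  2.07]
30 -1 [525, -30, 180] [-0.4   0.34  0.47  1.9  -0.19  0.94  2.25]
30 -1 [500, -190, 10] [ 0.04  0.59  0.31  2.02 -0.31  0.58  2.66]
```

```bash
python3 - <<'E'
from h import *
v=np.array([0,-1.])
o=robot.get_obs();robot.move_l([188,596,380],speed=300)
robot.reach([515,-140,330],down(v).as_rotvec())
robot.move_l([515,-140,200],speed=250)
T,K,im=wcam();np.savez('w1.npz',T=T,K=K,im=im);cv2.imwrite('pics/w1.png',im)
robot.move_l([525,-100,130],speed=250)
T,K,im=wcam();np.savez('w2.npz',T=T,K=K,im=im);cv2.imwrite('pics/w2.png',im)
o=robot.get_obs();print(o['time'],o['eef_pos'],o['q'])
E
```

```text
4.8417 [ 525.86728006 -101.5145267   131.87931748] [-0.58411011  0.54571885  0.97736286  1.96001449 -0.56445956  0.93356478
 -2.46469537]
```

View pics/w1.png

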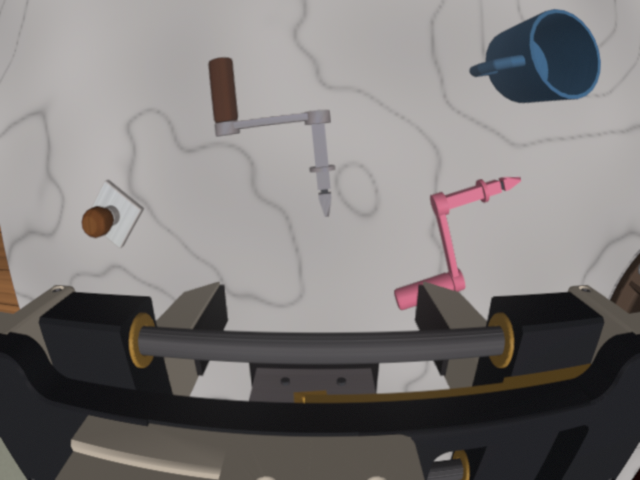

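View pics/w2.png

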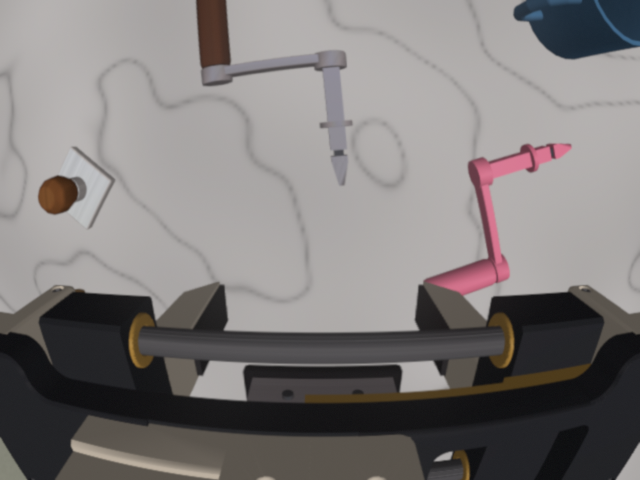

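In w1 the crank is clear: boss (318,116), flange (321,168), tip (326,214), arm end (227,128), with pink and stamp well off. The gripper hides the socket in both pictures, so I measure the shaft axis now and look at the socket with the tool tilted.

```bash
python3 - <<'E'
from h import *
def meas(f,r0,r1,c0,c1,tip):
    d=np.load(f);T,K,im=d['T'],d['K'],d['im'];g=im.max(2).astype(float)
    bg=np.median(g);P=[];E=[]
    for r in range(r0,r1):
        row=g[r,c0:c1];k=np.where(row<bg-18)[0]
        if len(k)<3:continue
        w=[ (wonz(T,K,(c0+x,r),24-6)) for x in (k[0]-.5,k[-1]+.5)];P.append((w[0]+w[1])/2);E.append(np.linalg.norm(w[0]-w[1]))
    P=np.array(P);E=np.array(E);print(f,'width',np.round(E[::4],1))
    s=(E>9)&(E<16);l=cv2.fitLine(P[s][:,:2].astype(np.float32),cv2.DIST_HUBER,0,.01,.01).ravel();dv=l[:2]*np.sign(l[1])
    fl=P[E>18];fl=fl[-len(fl):]
    t=wonz(T,K,tip,12);print('dir deg',np.degrees(np.arctan2(dv[1],dv[0])),'pt',l[2:]);
    for nm,p in(('flange',fl.mean(0) if len(fl) else None),('tip',t)):
        if p is not None:print(nm,p,'along',(p[:2]-l[2:])@dv,'perp',np.cross(dv,p[:2]-l[2:]))
meas('w1.npz',128,198,300,345,(326,214))
meas('w2.npz',72,152,310,365,(342,184))
for th in(35,45,50):
    a=np.radians(th);z=np.array([0,np.sin(a),-np.cos(a)]);x=np.array([0,np.cos(a),np.sin(a)])
    q=robot.ik([525,-110,100],R.from_matrix(np.c_[x,np.cross(z,x),z]).as_rotvec());print(th,q)
E
```

```text
w1.npz width [ 9.9  9.9 10.9 10.  10.  10.9 10.  10.9 10.  15.5 23.8 16.5 11.  17.5
 11.1 10.2 11.1 11.1]
dir deg 95.58192 pt [ 514.7311 -192.0031]
flange [ 512.89622669 -180.44104737   18.        ] along 11.685698505848931 perp 0.7015255399536819
tip [ 510.04240478 -141.07282264   12.        ] along 51.144832833396784 perp -0.28748335559857274
w2.npz width [ 6.4  9.3 11.4 10.7 10.7 10.7 10.7 11.5 10.7 10.8 11.5 23.  19.4 11.5
 11.5 11.5 18.1 11.6  8. ]
dir deg 95.54535 pt [ 516.00226 -199.90231]
flange [ 512.70642147 -179.43677839   18.        ] along 20.68824528875456 perp 1.302753353785293
tip [ 508.97115511 -140.22433002   12.        ] along 60.07813263423359 perp 1.231297311387995
35 [ 0.5645542   0.63732726 -0.14755892  1.77156223 -0.52728593  1.08047357
  0.76736581]
45 [ 0.88492551  0.79382275 -0.54921295  1.69310609 -0.36368943  1.11278481
  0.63559872]
50 [ 0.98227972  0.88275449 -0.67939507  1.65846534 -0.30502701  1.14148261
  0.58857619]<stdin>:14: DeprecationWarning: Arrays of 2-dimensional vectors are deprecated. Use arrays of 3-dimensional vectors instead. (deprecated in NumPy 2.0)
```

```bash
python3 - <<'E'
from h import *
for f,pts in(('w1.npz',dict(boss=(318,116,24),fl=(321.5,168.5,14),tip=(326,215,12),ae=(226,129,18))),('w2.npz',dict(boss=(331,60,24),fl=(336,124.5,14),groove=(339,153,20),tip=(342,185,12),ae=(215,75,18)))):
    d=np.load(f);P={k:wonz(d['T'],d['K'],p[:2],p[2]) for k,p in pts.items()}
    print({k:v.round(1) for k,v in P.items()},[np.linalg.norm((P[a]-P[b])[:2]).round(1) for a,b in(('boss','fl'),('fl','tip'),('boss','ae'))])
a=np.radians(45);z=np.array([0,np.sin(a),-np.cos(a)]);x=np.array([0,np.cos(a),np.sin(a)]);O=R.from_matrix(np.c_[x,np.cross(z,x),z]).as_rotvec()
robot.move_l([525,-120,240],speed=250)
robot.reach([525,-120,200],O)
robot.move_l([525,-110,100],speed=250)
T,K,im=wcam();np.savez('w3.npz',T=T,K=K,im=im);cv2.imwrite('pics/w3.png',im)
robot.move_l([485,-130,130],speed=250)
T,K,im=wcam();np.savez('w4.npz',T=T,K=K,im=im)
o=robot.get_obs();print(o['time'],o['eef_pos'],o['q'])
E
```

```text
{'boss': array([ 517.4, -233.2,   24. ]), 'fl': array([ 514.3, -184.9,   14. ]), 'tip': array([ 510. , -140.1,   12. ]), 'ae': array([ 602.4, -223.9,   18. ])} [np.float64(48.5), np.float64(45.0), np.float64(85.5)]
{'boss': array([ 517.7, -231.2,   24. ]), 'fl': array([ 513.8, -184.8,   14. ]), 'groove': array([ 511.8, -164. ,   20. ]), 'tip': array([ 509. , -139.5,   12. ]), 'ae': array([ 602.4, -224.5,   18. ])} [np.float64(46.6), np.float64(45.6), np.float64(85.0)]
9.525 [ 485.7014364  -130.59158618  131.49214947] [ 0.16324081  0.74714509  0.67147834  1.8063166  -0.91773965  1.55035981
  1.27146358]
```

View pics/w3.png

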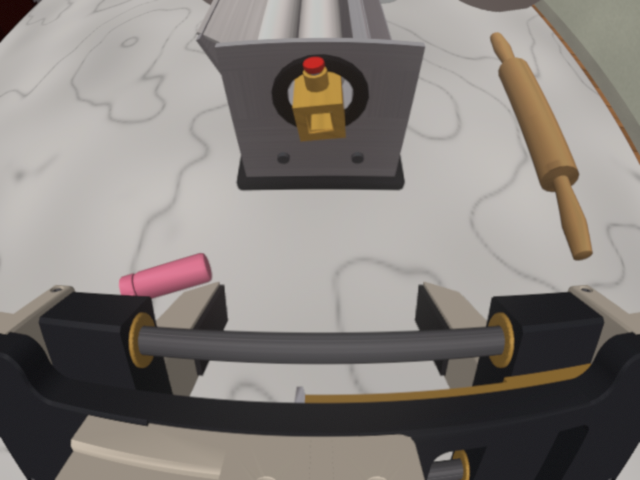

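w3 shows the socket front face: red cap (314,65), brass block around (320,120), bore (320,122), and the base's front edge on the worktop from (238,187) to (404,187). Next I zoom in both wrist views for the corners.

```bash
python3 - <<'E'
from h import *
m=np.zeros((600,800,3),np.uint8)
d=np.load('w3.npz');im=d['im'];m[:,:400]=cv2.resize(im[45:145,285:352][:,:67],(400,600),interpolation=cv2.INTER_CUBIC)
d4=np.load('w4.npz');X=np.array([525,23,105.]);p=wproj(d4['T'],d4['K'],X)[0];print(p,wproj(d['T'],d['K'],X))
x0,y0=int(p[0])-33,int(p[1])-50;y0=max(0,y0);print(x0,y0)
m[:,400:]=cv2.resize(d4['im'][y0:y0+100,x0:x0+67],(400,600),interpolation=cv2.INTER_CUBIC)
cv2.imwrite('pics/m2.png',m)
E
```

```text
[373.42534557 118.55343567] [[321.96821502 104.93108249]]
340 68
```

View pics/m2.png

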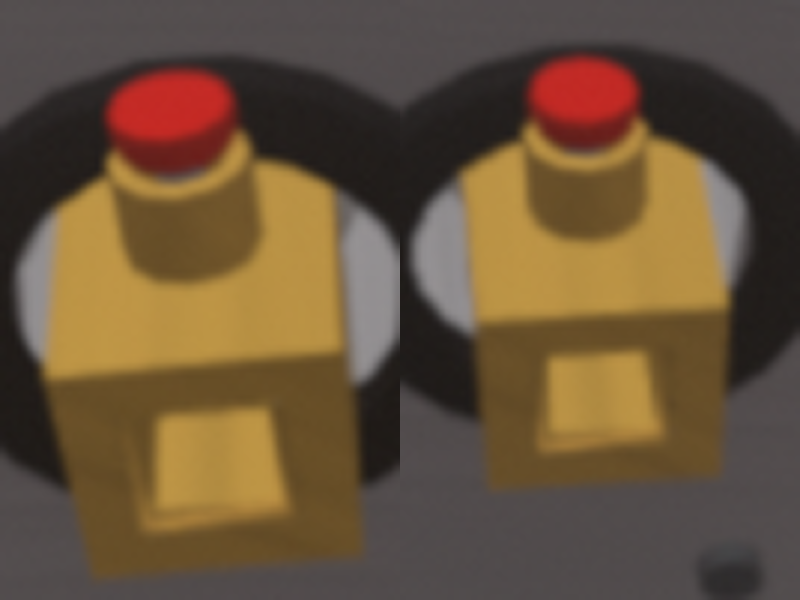

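```bash
cat > fit.py <<'E'
from h import *
from scipy.optimize import least_squares
c3=np.array([(46,381),(344,352),(362,553),(95,577)],float);c4=np.array([(75,325),(327,306),(322,473),(90,488)],float)
s=np.array([400/67,6.])
c3=np.array([285,45])+(c3+.5)/s-.5;c4=np.array([340,68])+(c4+.5)/s-.5
d3,d4=np.load('w3.npz'),np.load('w4.npz')
L=np.array([(-15,0,15),(15,0,15),(15,0,-15),(-15,0,-15)],float)
def face(p): return p[:3]+(R.from_euler('z',p[3])*R.from_euler('y',p[4])).apply(L)
def f(p,w=(1,1),z=True):
    X=face(p);return np.r_[w[0]*(wproj(d3['T'],d3['K'],X)-c3).ravel(),w[1]*(wproj(d4['T'],d4['K'],X)-c4).ravel(),(p[2]-105)*(3 if z else 0)]
if __name__=='__main__':
    for w,z in(((1,1),True),((1,1),False),((1,0),True),((0,1),True)):
        r=least_squares(f,[525,23,105,0,0],args=(w,z),x_scale=[10,10,10,.1,.1]);print(r.x.round(3),'rms',np.sqrt(np.mean(r.fun**2)).round(2))
    # base front edge & side view check
    T,K=d3['T'],d3['K'];a,b=wonz(T,K,(238,188),0),wonz(T,K,(404,188),0);print(a,b,np.linalg.norm(a-b),np.degrees(np.arctan2(*(b-a)[1::-1])))
    print(proj('side',r.x[:3]))
    for th in(35,):pass
E
python3 fit.py
```

```text
[ 5.23714e+02  5.70500e+00  1.04941e+02  1.30000e-02 -1.23000e-01] rms 0.35
[ 5.23828e+02  7.08700e+00  1.03582e+02  1.20000e-02 -1.23000e-01] rms 0.28
[ 5.23764e+02  5.59300e+00  1.04970e+02  1.50000e-02 -1.16000e-01] rms 0.24
[ 5.23645e+02  5.74700e+00  1.04985e+02  1.00000e-02 -1.33000e-01] rms 0.19
[448.82943737  33.19094988   0.        ] [599.78720439  33.00578      0.        ] 150.95788057865147 -0.07028089861839941
[[293.6666841  221.58734289]]
```

The fit gives the mouth at about (523.8, 6, 105) mm, yaw about 0 to 0.01 and drive about −0.12 rad. The base edge measures 151 mm against 150 given, so it is consistent. Grasp the crank now.

```bash
python3 - <<'E'
from h import *
a=np.radians(95.57);v=np.array([np.cos(a),np.sin(a)]);O=down(v).as_rotvec()
g=np.array([514,-184.8])+v*(6-22)
robot.move_l([485,-150,220],speed=250)
robot.reach([*g,150],O)
robot.move_l([*g,30],speed=120)
robot.wait(.3);o=robot.get_obs();print(o['eef_pos'],g,o['contact_force'])
print(robot.move_l([*g,5],speed=40,until_force=8));robot.wait(.2)
o=robot.get_obs();print(o['eef_pos'],o['contact_force'],o['q'].round(2))
robot.command_gripper(0);robot.wait(.2)
o=robot.get_obs();print(o['gripper_width'],o['finger_force'],o['eef_pos'],o['ee_rot'],O,o['contact_force'])
np.savez('grasp.npz',p=o['eef_pos'],r=o['ee_rot'])
robot.move_l([*g,130],speed=100);robot.wait(.2)
o=robot.get_obs();print(o['time'],o['gripper_width'],o['eef_pos'],o['contact_force'],o['torque'])
cv2.imwrite('pics/s2.png',robot.read_camera('side'));cv2.imwrite('pics/w5.png',robot.read_camera('wrist'))
E
```

```text
[ 515.79575775 -200.64763494   30.36369649] [ 515.55298858 -200.72445373] [ 0.37820839 -0.01291939 -0.0690853 ]
False
[ 515.71007298 -200.77540598    5.21574763] [-0.39467795 -0.64212145  0.11327196] [-0.23  0.72  0.75  2.   -0.75  0.72  1.09]
11.55630434570998 29.99769777059555 [ 515.63022251 -200.7208632     5.0344026 ] [2.11075949e+00 2.32671869e+00 1.58529885e-04] [2.11088168 2.32675373 0.        ] [-0.38239943 -0.74123844 -0.33949966]
16.2417 11.547275634709896 [ 515.3280851  -200.73124032  129.61410253] [ 0.53896606  1.12318415 -0.88769934] [-0.09680096  0.11331906 -0.02170658]
```

```bash
python3 - <<'E'
from h import *
a=cv2.imread('pics/w5.png');b=cv2.imread('pics/s2.png')
p=proj('side',[515,-200,137])[0];print(p)
m=np.zeros((600,800,3),np.uint8)
m[:300,:400]=a[150:450,120:520]
x0,y0=int(p[0])-50,int(p[1])-37;print(x0,y0)
m[300:,:400]=cv2.resize(b[y0:y0+75,x0:x0+100],(400,300),interpolation=cv2.INTER_CUBIC)
m[:,400:]=cv2.resize(a[200:320,280:360],(400,600),interpolation=cv2.INTER_CUBIC)
cv2.imwrite('pics/m3.png',m)
E
```

```text
[320.25390422 245.4598991 ]
270 208
```

View pics/m3.png

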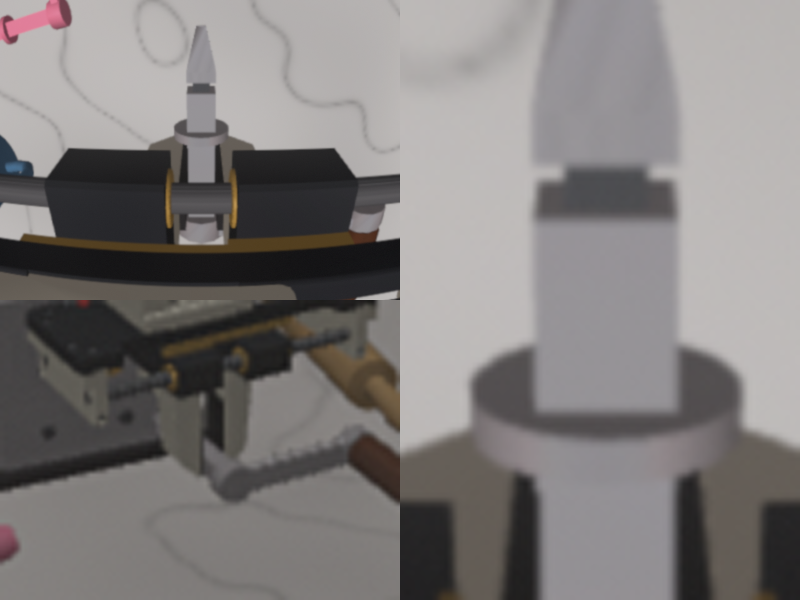

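```bash
python3 - <<'E'
from h import *
from scipy.optimize import least_squares
p=robot.camera_params('wrist');T,K=p['mount'],p['mtx']   # tool coords
# crank frame in tool: tool x=crank y, tool z=-crank z, tool y = crank (-?)x
P=np.array([[24,6],[45.5,6],[68,2]],float); obs=np.array([281.8,232.5,176])   # (along y, height)
def f(x):
    c,s=np.cos(x[0]),np.sin(x[0]);y=P[:,0];h=P[:,1]   # pitch about grip point y=6, tip up +
    Y=(y-6)*c-h*s+x[1];H=(y-6)*s+h*c
    return np.c_[Y,0*Y,-(7+H)]
r=least_squares(lambda x:wproj(T,K,f(x))[:,1]-obs,[0,0]);print(wproj(T,K,f([0,0])).round(1),r.x,r.fun)
E
```

```text
[[323.  280.9]
 [323.1 231.6]
 [323.1 174.8]] [-0.01193863 -0.58437566] [ 0.00221762 -0.00127928 -0.00072523]
```

```bash
cat > ins.py <<'E'
from h import *
M=np.array([523.8,6.0,105.]);C=R.from_euler('z',.006)*R.from_euler('y',-.122)
O=(C*R.from_matrix(np.array([[0,1,0],[1,0,0],[0,0,-1.]]))).as_rotvec()
ax=C.apply([0,1,0])
def tcp(depth,off=(0,0,0)): # depth of tip past nominal mouth
    return M+ax*(depth-44)-C.apply([0,17.4,7])+np.array(off)
E
python3 - <<'E'
from ins import *
o=robot.get_obs();robot.move_l([*(o['eef_pos'][:2]+[0,-0]),170],speed=200)
robot.reach(tcp(-35),O);robot.wait(.4)
o=robot.get_obs();F0=o['contact_force'];np.save('F0.npy',F0);print(tcp(-35),o['eef_pos'],o['ee_rot']-O,F0,o['q'].round(2),o['time'])
off=np.zeros(3)
robot.move_l(tcp(-4),speed=80)
for d in range(-2,21,2):
    robot.move_l(tcp(d,off),speed=25);o=robot.get_obs();F=o['contact_force']-F0
    print(d,F.round(1),o['torque'].round(2),(o['eef_pos']-tcp(d,off)).round(1),off.round(2))
    if np.linalg.norm(F)>20:break
    off+=np.array([1,0,1])*np.clip(F*.08,-.4,.4)*(np.abs(F)>2)
np.save('off.npy',off);print(robot.get_obs()['time'])
E
```

```text
[525.23026428 -90.39315354  98.05202942] [525.45688493 -91.01143413  98.28631136] [ 0.00047325 -0.00123277  0.00028238] [ 0.28879532  0.09575789 -2.48229391] [-0.58  0.51  0.91  2.1  -0.69  0.71  0.78] 17.6833
-2 [-0.2 -0.2  0.5] [-0.03  0.27  0.05] [ 0.  -0.4  0.1] [0. 0. 0.]
0 [ 0.2 -0.4  1. ] [-0.04  0.27 -0.01] [-0.  0. -0.] [0. 0. 0.]
2 [-1.1 -0.4 -0.2] [-0.08  0.31 -0.04] [ 0.   0.2 -0. ] [0. 0. 0.]
4 [-0.3  0.4  1.2] [-0.03  0.36  0.  ] [-0.   0.2 -0. ] [0. 0. 0.]
6 [-1.1 -0.4  0.8] [-0.09  0.25 -0.06] [ 0.   0.1 -0. ] [0. 0. 0.]
8 [ 0.1 -0.9  0.5] [-0.08  0.36 -0.02] [ 0.   0.2 -0. ] [0. 0. 0.]
10 [-0.2 -0.5  0.8] [-0.06  0.25  0.03] [-0.   0.2 -0. ] [0. 0. 0.]
12 [-1.2 -0.5  1.3] [-0.02  0.27 -0.01] [ 0.   0.2 -0. ] [0. 0. 0.]
14 [ 0.4 -1.4  0.5] [-0.04  0.28  0.  ] [ 0.   0.2 -0. ] [0. 0. 0.]
16 [ 0.8 -0.4  0.8] [-0.05  0.26 -0.04] [ 0.   0.2 -0. ] [0. 0. 0.]
18 [-0.3 -0.9 -0.1] [-0.02  0.3  -0.  ] [-0.   0.2 -0. ] [0. 0. 0.]
20 [-0.3 -0.4  0.3] [-0.06  0.32 -0.09] [-0.   0.2 -0. ] [0. 0. 0.]
21.225
```

```bash
python3 - <<'E'
from ins import *
F0=np.load('F0.npy');off=np.load('off.npy')
for d in np.arange(21.5,52,1.5):
    robot.move_l(tcp(d,off),speed=20);o=robot.get_obs();F=o['contact_force']-F0
    print(d,F.round(1),o['torque'].round(2),(o['eef_pos']-tcp(d,off)).round(1),off.round(2))
    if F@ax<-25 or np.linalg.norm(F)>28:break
    off+=np.array([1,0,1])*np.clip(F*.04,-.25,.25)*(np.abs(F)>3)
np.save('off.npy',off);print(robot.get_obs()['time'])
E
```

```text
21.5 [-0.1 -0.5  1.2] [-0.09  0.3   0.01] [-0.   0.1 -0. ] [0. 0. 0.]
23.0 [-0.5  1.2 -0.6] [-0.06  0.29  0.03] [-0.   0.2 -0.1] [0. 0. 0.]
24.5 [-0.   0.9 -1.2] [-0.21  0.24 -0.06] [-0.1  0.1 -0.1] [0. 0. 0.]
26.0 [ 0.5 -0.1 -1.9] [-0.32  0.21 -0.05] [-0.1  0.2 -0.1] [0. 0. 0.]
27.5 [ 0.3 -0.4 -2.6] [-0.48  0.2  -0.05] [-0.1  0.2 -0.1] [0. 0. 0.]
29.0 [ 0.6 -2.4 -4.8] [-0.82  0.15 -0.09] [-0.1  0.  -0.1] [0. 0. 0.]
30.5 [ 0.2 -4.  -3.9] [-1.33  0.23 -0.2 ] [ 0.  -0.6  0.1] [ 0.    0.   -0.19]
32.0 [ 0.9 -5.1 -3.5] [-1.33  0.24 -0.13] [ 0.1 -0.5  0.1] [ 0.    0.   -0.35]
33.5 [ 0.7 -6.4 -2.7] [-1.67  0.19 -0.25] [ 0.2 -0.9  0.2] [ 0.    0.   -0.49]
35.0 [-0.1 -7.9 -2.7] [-1.97  0.27 -0.28] [ 0.2 -1.4  0.2] [ 0.    0.   -0.49]
36.5 [ 1.7 -6.8 -3.9] [-1.63  0.23 -0.18] [ 0.3 -1.   0.2] [ 0.    0.   -0.49]
38.0 [-0.5 -8.  -3.7] [-1.78  0.13 -0.26] [ 0.3 -1.2  0.3] [ 0.    0.   -0.65]
39.5 [ 1.4 -4.3 -2.1] [-1.14  0.14 -0.21] [ 0.4 -0.4  0.3] [ 0.    0.   -0.79]
41.0 [ 0.6 -5.  -1.6] [-1.35  0.   -0.24] [ 0.4 -0.5  0.3] [ 0.    0.   -0.79]
42.5 [ 0.8  0.4 -0.1] [ 0.08  0.15 -0.03] [0.2 1.  0.1] [ 0.    0.   -0.79]
44.0 [ 1.2 -4.6 -2.1] [-1.14  0.08 -0.13] [ 0.1 -0.4  0.1] [ 0.    0.   -0.79]
45.5 [ 0.9 -9.6 -3.3] [-2.2   0.03 -0.26] [ 0.1 -1.9  0.1] [ 0.    0.   -0.79]
47.0 [  1.1 -14.2  -4.2] [-3.2   0.15 -0.39] [ 0.2 -3.3  0.3] [ 0.    0.   -0.92]
48.5 [  0.5 -19.   -2.8] [-4.1   0.3  -0.49] [ 0.2 -4.8  0.4] [ 0.    0.   -1.09]
50.0 [  1.3 -23.6  -4.2] [-5.16  0.28 -0.55] [ 0.2 -6.2  0.5] [ 0.    0.   -1.09]
51.5 [  0.4 -28.8  -2.3] [-6.13  0.46 -0.65] [ 0.2 -7.7  0.6] [ 0.    0.   -1.26]
26.475
```

The plunger clicked at about 42 mm and the shoulder seated at about 43.7 mm, which is the hard-stop behaviour expected. Now relax, release and check in one picture.

```bash
python3 - <<'E'
from ins import *
off=np.load('off.npy')
robot.move_l(tcp(43.5,[0,0,off[2]*.5]),speed=30);robot.wait(.2)
o=robot.get_obs();print(o['eef_pos']-tcp(43.5),o['contact_force'],o['gripper_width'])
robot.command_gripper(60);p=robot.get_obs()['eef_pos']
robot.move_l(p-np.array([0,0,0])+C.apply([0,0,110]),speed=150)
robot.command_gripper(0)
robot.move_l([640,-110,230],speed=300);robot.wait(.1)
print(robot.get_obs()['time'])
b=robot.read_camera('side');a=robot.read_camera('scene')
m=np.zeros((600,800,3),np.uint8)
m[:,:400]=cv2.resize(b[180:270,265:325],(400,600),interpolation=cv2.INTER_CUBIC)
m[:,400:]=cv2.resize(a[200:320,300:380],(400,600),interpolation=cv2.INTER_CUBIC)
cv2.imwrite('pics/m4.png',m)
S=M-ax*.3;print(proj('side',S+C.apply([[85,-87,0],[85,-118,0],[0,-56,0]])),proj('scene',S+C.apply([[85,-87,0],[0,-56,0]])))
E
```

```text
[ 0.07394438  0.07409267 -0.61178634] [ 1.59064246 -4.06787356 -4.8633891 ] 11.544782559076427
30.8167
[[334.75558477 225.56840006]
 [339.8537385  230.45458241]
 [301.15158457 230.05516636]] [[301.80584558 234.57068029]
 [332.901437   230.01942838]]
```

View pics/m4.png

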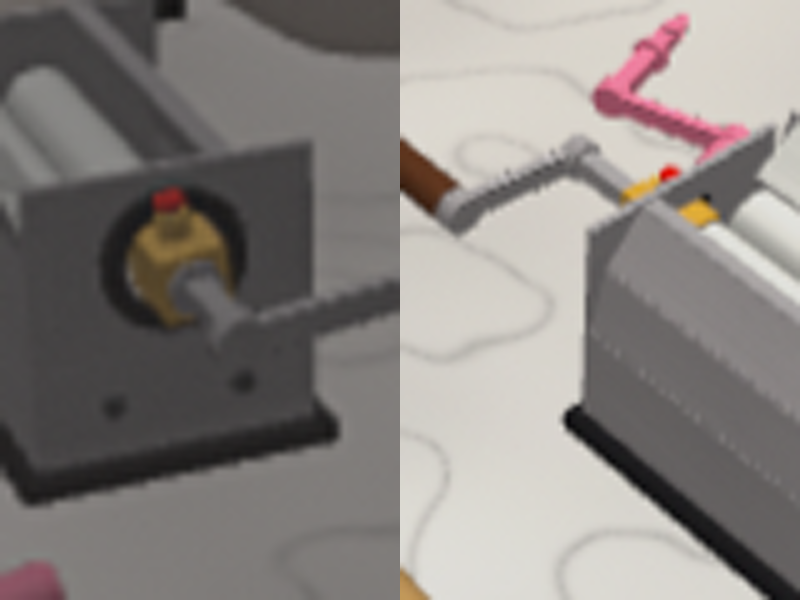

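The crank is seated, with its flange against the brass block and its arm level to +x. The boss is at scene (335,231), against a predicted (333,230). Now swing it down.

```bash
python3 - <<'E'
from ins import *
S=M-ax*.3;Od=down([0,1]).as_rotvec()
def tip(th,ov): 
    h=S+(R.from_euler('z',.006)*R.from_euler('y',th)).apply([85,-24-78,0]);return h+[0,0,12-ov]
robot.reach(tip(-.12,-60),Od);robot.move_l(tip(-.12,-12),speed=120);robot.wait(.2)
F0=robot.get_obs()['contact_force']
for th in np.arange(-.12,1.13,.1):
    robot.move_l(tip(th,3),speed=80,until_force=20);o=robot.get_obs();F=o['contact_force']-F0
    print(round(th,2),F.round(1),(o['eef_pos']-tip(th,3)).round(1))
    if np.linalg.norm(F)>25:break
p=robot.get_obs()['eef_pos']
robot.move_l(p+[6,0,25],speed=80);robot.move_l(p+[60,-60,180],speed=250);robot.wait(.4)
print(robot.get_obs()['time'],th)
b=robot.read_camera('side');a=robot.read_camera('scene')
m=np.zeros((600,800,3),np.uint8)
m[:,:400]=cv2.resize(b[180:270,275:335],(400,600),interpolation=cv2.INTER_CUBIC)
m[:,400:]=cv2.resize(a[200:320,280:360],(400,600),interpolation=cv2.INTER_CUBIC)
cv2.imwrite('pics/m5.png',m)
for t in(.7,.9,1.1):
    X=S+R.from_euler('y',t).apply([[85,-50,0],[85,-118,0],[0,-56,0]]);print(t,((proj('side',X)-[275,180])*6.67).round(),((proj('scene',X)-[280,200])*5+[400,0]).round())
E
```

```text
-0.12 [ 1.4 -0.2  0.9] [-0.5  0.2 -0.8]
-0.02 [ 0.6 -0.6 -0.4] [-0.3  0.1 -0.6]
0.08 [ 0.5 -1.2  1. ] [-0.4  0.1 -0.6]
0.18 [-0.6 -0.4  0.5] [-0.5  0.1 -0.6]
0.28 [ 0.4 -0.2  0.6] [-0.5  0.1 -0.5]
0.38 [-0.6  0.1  0.5] [-0.6  0.1 -0.5]
0.48 [ 0.2 -0.6  0.9] [-0.5  0.1 -0.4]
0.58 [-0.1 -0.2  0.3] [-0.6  0.  -0.4]
0.68 [-0.6 -0.3  0.5] [-0.5  0.  -0.3]
0.78 [-0.5 -0.1  0.1] [-0.4  0.  -0.2]
0.88 [ 0.   0.3 -0.3] [-0.4 -0.  -0.1]
0.98 [-0.4 -0.5  1.4] [-0.4  0.  -0.1]
1.08 [ 0.7 -0.7  1. ] [-0.4 -0.  -0.1]
37.1417 1.08
0.7 [[316. 416.]
 [385. 491.]
 [174. 334.]] [[581. 280.]
 [504. 216.]
 [665. 150.]]
0.9 [[290. 446.]
 [357. 523.]
 [174. 334.]] [[598. 286.]
 [521. 223.]
 [665. 150.]]
1.1 [[259. 472.]
 [324. 550.]
 [174. 334.]] [[617. 287.]
 [540. 224.]
 [665. 150.]]
```

View pics/m5.png

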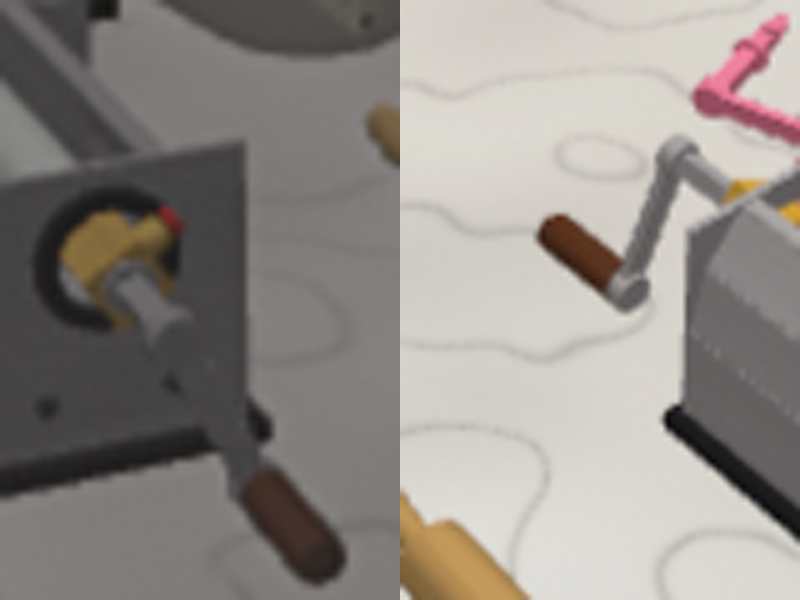

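The arm points about 1.1 rad down: the handle end is at side-crop (320,560), against a predicted (324,550) for 1.1. The plunger cap turned with it, the flange is still against the block, and the gripper is clear. Handing in.

```bash
python3 -c "
from workcell import robot
print(robot.job_done())"
```

```text
the job is handed in; nothing more can be done
None
```

The job is handed in: the crank clicked in and looks fully home, the handle was swung down to about 63° below level with the socket turning along, and the arm let go clear of everything. Peak push was about 29 N and robot time was about 37 s of 72; the interface gave no verdict.

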